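# Set out a pipe-support kit in assembly order

## Task

Set the loose pipe-support kit out in one straight row on the wooden layout board, between the pipe saddle and the timber block fixed at its two ends: the square base plate lies flat halfway between saddle and block, the hex nut lies flat halfway between the plate and the saddle, and the bolt stands upright on its head halfway between the plate and the timber block. Lay the pipe collar flat and centred on top of the base plate, and stand the small sleeve upright inside the collar, on the plate. Let go of everything, and leave the tin and the spanner where they are.

Things in the scene. Friction and masses are not known exactly. Their poses are not given: they have to be found in the camera images.
- board: Fixed flat wooden layout board lying on the bench, 130 mm (its x) by 440 mm (its y) by 12 mm thick. Origin at the centre of its underside; its top is 12 mm above the origin. Its y axis runs along the board, from end piece to end piece, and the row lies on this centre line; x is across it. It points in a slightly different direction at every start.
- saddle: Fixed galvanised pipe saddle (U-shaped steel cradle on a foot plate) on one end of the board, 84 mm across the board, 50 mm along it, 45 mm high. Origin at the centre of its underside, on the board's top and centre line, 180 mm from the board's centre. Which end it stands at changes.
- timber: Fixed plain timber block on the other end of the board, 84 mm across the board, 50 mm along it, 45 mm high. Origin at the centre of its underside, on the board's top and centre line, 180 mm from the board's centre.
- plate: Loose square base plate of dark steel, 64 x 64 x 12 mm, with a dark bolt-hole dot near each corner; lies flat on the bench. Origin at the centre of its underside, x and y along its sides, z up. About 0.33 kg.
- collar: Loose steel pipe collar (two-part pipe clamp): ring of 62 mm outer and 52 mm inner diameter, 26 mm high, open above and below, with two bolted ears that reach 48 mm from the centre along its +x and -x and are at most 24 mm wide. Lies flat. Origin at the centre of its underside, z up. Easily gripped across the ring along its y. About 0.22 kg.
- sleeve: Loose plain steel sleeve (small tube), 32 mm outer and 24 mm inner diameter, 50 mm high, standing upright. Origin at the centre of its underside, z up. About 0.12 kg.
- nut: Loose large steel hex nut, 46 mm across flats (53 mm across corners), 24 mm high, lying flat, with a dark round bore seen from above. Origin at the centre of its underside, z up; one pair of flats faces its +x and -x. About 0.21 kg.
- bolt: Loose steel hex bolt standing upright on its head: head 34 mm across flats and 13 mm high, above it the shank of 20 mm diameter, 63 mm high in all. Origin at the centre of the underside of the head, z up along the shank. About 0.20 kg.
- tin: Bystander: plain grey tin, 72 mm diameter, 75 mm high, standing loose on the bench beside the board. Origin at the centre of its underside. Not to be moved.
- spanner: Bystander: steel spanner, 180 mm long, lying loose on the bench beside the board along its own x. Origin on its underside, about mid-length. Not to be moved.
Things that resemble listed ones, but are neither listed nor needed, are in the scene too. Leave any purple or red look-alike of the bolt alone.

How it is judged:
By the outcome, as a careful person would: the job done as asked, in the order asked, and still so for the second after the job is handed in, with the robot touching nothing.
It also fails if it takes over 117 s, if anything falls off the work surface, if the arm or the gripper's body presses on something with over 40 N, if the wrist force passes 120 N, or if a joint passes its speed limit or range.

## Robot

A 6-joint arm with a two-finger parallel gripper is mounted at the origin on the work surface. World frame = base frame: x ahead of the robot, y to its left, z up, the work surface at z = 0. Lengths are in m, angles in rad, forces in N, time in s.
With the tool pointing down it reaches from about 0.375 to 0.925 m from the base axis. Payload 5.7 kg.
Tool frame: the origin (TCP) lies midway between the tips of the shut fingers; the grasp point (between the pads) lies 19 mm behind it; z points along the fingers, x is the direction in which the jaws open and shut, and the axes are right-handed (so a half turn about z gives the same grasp; the last joint's range is limited). The gripper opens to 88 mm and grips with 3 to 60 N. Pads are 20 mm wide; open, the fingers measure 115 mm over their backs; the gripper's body (75 mm by 178 mm) begins 61 mm behind the grasp point.
Start: joints at [-1.428, 0.359, 1.51, -0, 1.272, -0.115], TCP at [0.153, -0.58, 0.223] pointing down, gripper open.
Joint ranges: [-2.97, 2.97], [-1.01, 2.36], [0.21, 2.38], [-0.96, 4.11], [0.2, 2.71], [-2.98, 2.98]. Speed limits (rad/s): [2.39, 2.39, 3.14, 3.14, 3.14, 3.14].

## Interface

Orientations are given as a unit quaternion [x, y, z, w].
In Python, from bench import move_ptp, servo_line, goto_joints, move_gripper, sleep, inverse_kinematics, capture, PlanningError, close_job, spot_in, silhouettes, current_clock, current_joint_pos, current_qvel, current_joint_torque, current_position, current_orientation, current_force, current_torque, current_finger_gap gives the robot as it stands. Calls block until the motion is done:
- move_ptp(position, orientation): joint-space move of the TCP to a pose.
- servo_line(position, orientation=None, rate=0.15, contact_N=None): straight line of the TCP; orientation=None keeps the orientation; rate is the mean speed in m/s. With contact_N (N) it stops when the force on the tool has changed by that much, and returns True; else False.
- goto_joints(angles): joint-space move.
- move_gripper(opening): finger opening in m; the grip force is fixed at half the most; returns when the fingers have stopped.
- sleep(seconds).
- inverse_kinematics(position, orientation): joint angles nearest the present ones, or None.
- capture(name): name is "scene" or "top" or "wrist"; returns a dict with "image" (400x640x3 uint8, blue, green, red), "range_z" (400x640 float32, m along the optical axis (not along the pixel's ray), 0 where there is no reading), "intrinsics" (3x3 intrinsics, pixels), "R" (3x3) and "t" (3): a world point X has camera coordinates R X + t. Camera axes: x right, y down, z forward; pixel columns grow to the right and rows downward; lengths in m; the calibration is good to about 2 mm. A picture is of the moment at which its call begins.
A pose or a line that the arm cannot do raises PlanningError and nothing moves.
- close_job(): hands the job in, once; it reports no verdict.
Trained networks look in the newest picture that a camera, given by its name, has taken for a name from the list of things; names that differ only in an ending like _2 or _b are one class to them, and where a whole thing is asked for, a point or a joint stands for the part that bears it (a point fixed in the world has none). Each returns a list of dicts, best first, with "conf" (0 to 1); they miss things now and then, are a little off and sometimes report something else, mostly with a low value. They report only what shows in the picture. A call takes as long as a camera call. They do not tell look-alikes from the thing itself.
- spot_in(camera, query): "xy" ([column, row] in pixels, amid what is visible of it).
- silhouettes(camera, query): "region" (400x640 bool, what is visible of it) and "xy" ([column, row] in pixels, amid what is visible of it).
Readings, each from a call of its own:
- current_clock(): time.
- current_joint_pos(): joint angles.
- current_qvel(): joint speeds.
- current_joint_torque(): joint torques, N m.
- current_position(): TCP position.
- current_orientation(): TCP orientation.
- current_force(): force on the tool from outside, world axes, zero at the start.
- current_torque(): the same for the moment, N m.
- current_finger_gap(): finger opening in m.
Only numpy, scipy, OpenCV 4.12 (cv2) and the standard library are available. Lean on these libraries where they do the work, as an engineer would, in place of code of your own. Each camera call takes 0.05 s, during which the arm holds its last target.

## Working session

There is one attempt and no reset: what is moved stays moved. The work goes in short steps, each a Python script; the robot and the scene stay as the last script left them, time stands still between calls to the robot, and variables do not carry over. Pictures are saved under pics/ and viewed, and the job is handed in when it is done.

```bash
ls; mkdir -p pics; python3 - <<'E'
from bench import *
import cv2
for n in ["scene","top","wrist"]:
    c=capture(n); cv2.imwrite(f"pics/{n}0.png",c["image"])
    print(n,c["intrinsics"].tolist(),c["R"].round(3).tolist(),c["t"].round(3).tolist())
print(current_clock())
E
```

```text
pics
scene [[438.5018563440521, 0.0, 313.9567597115868], [0.0, 438.5018563440521, 191.64635886585287], [0.0, 0.0, 1.0]] [[-0.208, 0.978, -0.016], [0.653, 0.127, -0.747], [-0.729, -0.166, -0.665]] [0.091, -0.311, 1.464]
top [[388.17433031684266, 0.0, 318.76846969426185], [0.0, 388.17433031684266, 202.3355114872088], [0.0, 0.0, 1.0]] [[0.007, -1.0, 0.018], [-0.987, -0.01, -0.162], [0.162, -0.017, -0.987]] [-0.014, 0.518, 1.109]
wrist [[336.37780289484533, 0.0, 311.96749213450266], [0.0, 336.37780289484533, 202.17964060357346], [0.0, 0.0, 1.0]] [[0.256, -0.967, -0.004], [-0.934, -0.248, 0.257], [-0.25, -0.062, -0.966]] [-0.598, -0.031, 0.392]
0.15
```

View pics/top0.png

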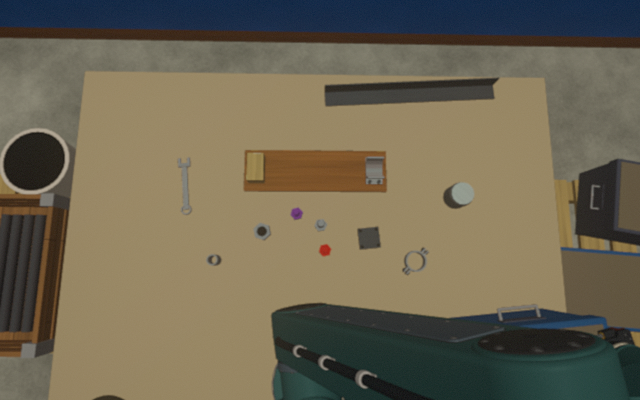

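View pics/scene0.png

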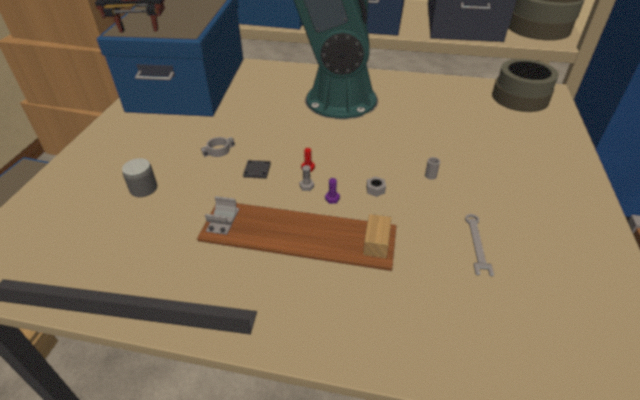

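View pics/wrist0.png

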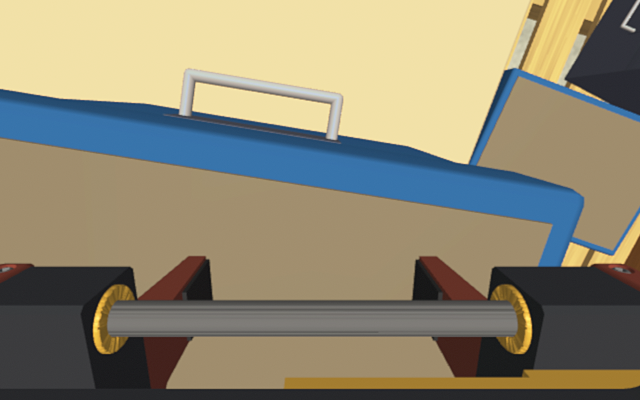

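Top view: grey bolt (321,225), look-alikes purple (297,213) and red (325,250), plate (369,238), collar (415,261), nut (262,231), sleeve (214,260), timber (255,166), saddle (374,170), tin (461,194), spanner (186,185). The only bolt that fits the description is the grey one. Next I measure positions from both fixed cameras.

```bash
cat > h.py <<'E'
from bench import *
import numpy as np, cv2
def ray(c,uv,z):
    """world point on plane z seen at pixel"""
    K,R,t=c["intrinsics"],c["R"],c["t"]
    d=R.T@np.linalg.solve(K,[uv[0],uv[1],1.]); o=-R.T@t
    return o+d*(z-o[2])/d[2]
def cloud(c,mask=None):
    K,R,t=c["intrinsics"],c["R"],c["t"]
    Z=c["range_z"]; m=Z>0
    if mask is not None: m&=mask
    v,u=np.nonzero(m); z=Z[v,u]
    P=np.stack([(u-K[0,2])/K[0,0]*z,(v-K[1,2])/K[1,1]*z,z],1)
    return (P-t)@R
def proj(c,X):
    p=c["R"]@np.asarray(X)+c["t"]; p=c["intrinsics"]@p; return p[:2]/p[2]
E
python3 - <<'E'
from h import *
for cam in ["top","scene"]:
    c=capture(cam)
    for n in ["board","saddle","timber","plate","collar","sleeve","nut","bolt","tin","spanner"]:
        for s in silhouettes(cam,n)[:4]:
            P=cloud(c,s["region"])
            if len(P)<5: print(cam,n,s["conf"],"few");continue
            h=np.percentile(P[:,2],95); T=P[P[:,2]>h-.006]
            r=cv2.minAreaRect((T[:,:2]*1000).astype(np.float32))
            print(cam,n,round(s["conf"],2),np.round(s["xy"]).tolist(),len(P),"ztop",h.round(4),"rect mm",np.round(r[0],1),np.round(r[1],1),round(r[2],1))
print(current_clock())
c=capture("top"); cv2.imwrite("pics/topcrop.png",cv2.resize(c["image"][130:290,170:490],None,fx=2.5,fy=2.5,interpolation=cv2.INTER_CUBIC))
E
```

```text
top board 0.81 [315.0, 173.0] 4674 ztop 0.0147 rect mm [623.2   2.9] [130.6 439. ] 0.3
top saddle 0.65 [373.0, 169.0] 464 ztop 0.0564 rect mm [ 623.4 -176.6] [48.  64.2] 89.5
top timber 0.74 [254.0, 168.0] 515 ztop 0.059 rect mm [621.3 182.4] [49.5 83. ] 88.7
top plate 0.89 [367.0, 237.0] 460 ztop 0.015 rect mm [ 416.3 -160.3] [64.8 63.6] 4.2
top collar 0.55 [418.0, 260.0] 329 ztop 0.0269 rect mm [ 349.4 -297.2] [63.2 79.4] 9.7
top sleeve 0.49 [217.0, 259.0] 42 ztop 0.0518 rect mm [348.  282.1] [14.   3.4] 7.6
top sleeve 0.19 [373.0, 167.0] 446 ztop 0.0564 rect mm [ 623.4 -175.1] [45.1 64.2] 89.5
top nut 0.66 [265.0, 230.0] 232 ztop 0.0268 rect mm [433.7 160.3] [45.6 48.5] 40.9
top bolt 0.52 [297.0, 217.0] 102 ztop 0.063 rect mm [488.6  59.5] [17.7 17.6] 0.7
top bolt 0.44 [320.0, 224.0] 124 ztop 0.0643 rect mm [454.3 -13.3] [17.5 17.4] 1.0
top tin 0.68 [460.0, 196.0] 615 ztop 0.0769 rect mm [ 543.1 -426.3] [64.8 62.8] 86.5
top spanner 0.89 [184.0, 184.0] 380 ztop 0.0098 rect mm [572.9 399.9] [177.6  35.8] 7.4
scene board 0.94 [301.0, 236.0] 6830 ztop 0.0126 rect mm [626.1   1.3] [134
[... 371 characters left out ...]
 sleeve 0.69 [432.0, 168.0] 296 ztop 0.0489 rect mm [351.9 296. ] [33.2 31.1] 58.3
scene nut 0.66 [373.0, 183.0] 313 ztop 0.0236 rect mm [437.1 159.2] [50.5 45.7] 12.8
scene bolt 0.7 [308.0, 157.0] 161 ztop 0.0613 rect mm [384.3 -29.8] [16.2 15.8] 37.3
scene bolt 0.66 [334.0, 192.0] 255 ztop 0.0612 rect mm [493.3  56.5] [17.4 16.9] 10.0
scene bolt 0.6 [308.0, 182.0] 241 ztop 0.0609 rect mm [459.7 -14.9] [16.  16.8] 74.7
scene tin 0.88 [137.0, 176.0] 1033 ztop 0.0752 rect mm [ 546.7 -429.7] [64.9 63.6] 42.3
scene tin 0.4 [301.0, 236.0] 7025 ztop 0.0126 rect mm [6.261e+02 5.000e-01] [134.4 440.4] 0.0
scene spanner 0.67 [476.0, 245.0] 603 ztop 0.0073 rect mm [576.9 401.9] [178.2  36.9] 5.0
1.25
```

View pics/topcrop.png

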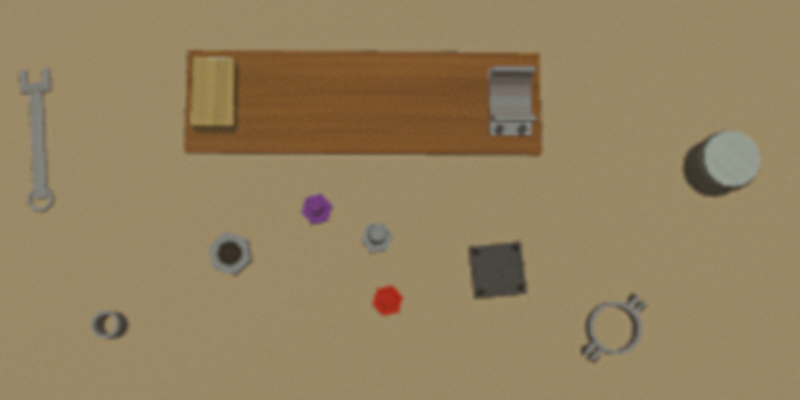

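The two cameras differ by about 4 mm in x and 2 mm in z, so I'll look from the wrist camera above the work area.

```bash
cat >> h.py <<'E'
from math import *
def q(a): return [cos(a/2),sin(a/2),0.,0.]
def qa(o): return 2*atan2(o[1],o[0])
E
python3 - <<'E'
from h import *
print(np.round(current_orientation(),3), current_position())
c=capture("wrist"); print("cam rel tcp", (-c["R"].T@c["t"]-current_position()).round(4))
p=current_position(); 
servo_line([p[0],p[1],0.36],rate=0.3)
for a in [pi/2,-pi/2]:
    for pos in ([0.45,0,0.38],[0.50,0,0.42],[.35,.29,.2]): print(a,pos,inverse_kinematics(pos,q(a)))
move_ptp([0.48,0.0,0.42],q(-pi/2))
c=capture("wrist"); cv2.imwrite("pics/w1.png",c["image"])
print(current_position(),current_clock(),"cam", (-c["R"].T@c["t"]).round(3), c["R"].round(3))
E
```

```text
[ 0.792 -0.61  -0.    -0.   ] [ 0.1529733  -0.58015001  0.22263041]
cam rel tcp [0.0687 0.0182 0.1627]
1.5707963267948966 [0.45, 0, 0.38] [-1.53715743e-01  1.98532533e-02  1.56003038e+00 -4.44089210e-16
  1.56170902e+00 -1.72451207e+00]
1.5707963267948966 [0.5, 0, 0.42] [-1.38239880e-01  8.76414138e-02  1.39572603e+00 -4.44089210e-16
  1.65822521e+00 -1.70903621e+00]
1.5707963267948966 [0.35, 0.29, 0.2] [ 5.39750540e-01  1.73513506e-01  1.83983813e+00 -4.44089210e-16
  1.12824102e+00 -1.03104579e+00]
-1.5707963267948966 [0.45, 0, 0.38] [-1.53715743e-01  1.98532533e-02  1.56003038e+00 -4.44089210e-16
  1.56170902e+00  1.41708058e+00]
-1.5707963267948966 [0.5, 0, 0.42] [-1.38239880e-01  8.76414138e-02  1.39572603e+00 -4.44089210e-16
  1.65822521e+00  1.43255645e+00]
-1.5707963267948966 [0.35, 0.29, 0.2] [ 5.39750540e-01  1.73513506e-01  1.83983813e+00 -4.44089210e-16
  1.12824102e+00  2.11054687e+00]
[ 0.48009744 -0.00067353  0.41983412] 4.3833 cam [ 0.551 -0.     0.583] [[-0.    -1.    -0.002]
 [-0.966 -0.     0.258]
 [-0.258  0.002 -0.966]]
```

```bash
sleep 1
```

```text
(no output)
```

View pics/w1.png

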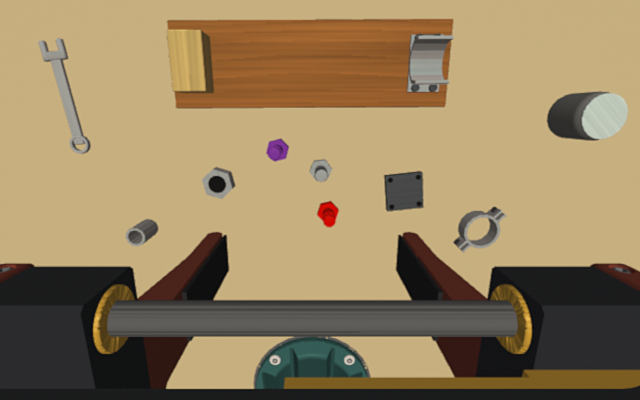

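Everything shows in this wrist view: bolt (320,170) grey, purple (277,150), red (328,213), nut (218,183), plate (404,191), collar (480,230), sleeve (142,232), board row at row ~60. I'll measure from this one.

```bash
python3 - <<'E'
from h import *
cam="wrist"
c=capture(cam)
B=cloud(c); b=B[(abs(B[:,2])<.008)&(B[:,0]>.3)&(B[:,0]<.8)]; print("bench z med",np.median(b[:,2]))
for n in ["board","saddle","timber","plate","collar","sleeve","nut","bolt","tin"]:
    for s in silhouettes(cam,n)[:4]:
        P=cloud(c,s["region"]); P=P[P[:,2]>-.01]
        h=np.percentile(P[:,2],95); T=P[P[:,2]>h-.005]
        r=cv2.minAreaRect((T[:,:2]*1000).astype(np.float32)); ci=cv2.minEnclosingCircle((T[:,:2]*1000).astype(np.float32))
        print(n,round(s["conf"],2),np.round(s["xy"]).tolist(),len(P),"ztop",h.round(4),"rect",np.round(r[0],1),np.round(r[1],1),round(r[2],1),"circ",np.round(ci[0],1),round(ci[1],1))
im=c["image"]; cv2.imwrite("pics/w2.png",cv2.resize(im[130:260,100:540],None,fx=1.8,fy=1.8,interpolation=cv2.INTER_CUBIC))
E
```

```text
bench z med 0.0008697093854038708
board 0.6 [313.0, 65.0] 19554 ztop 0.0145 rect [624.    4.4] [130.2 439.5] 0.3 circ [623.8   4. ] 227.5
saddle 0.79 [424.0, 62.0] 2094 ztop 0.0575 rect [ 624.6 -175. ] [50. 64.] 89.9 circ [ 624.5 -174.8] 39.8
timber 0.95 [189.0, 63.0] 2677 ztop 0.0595 rect [623.1 184.1] [83.  50.2] 0.1 circ [623.2 183.5] 47.3
timber 0.51 [142.0, 236.0] 535 ztop 0.0522 rect [348.8 298.3] [30.2 31.6] 43.3 circ [348.9 298.7] 16.2
plate 0.96 [405.0, 190.0] 1304 ztop 0.0142 rect [ 417.7 -158.7] [63.1 64.6] 6.4 circ [ 417.8 -157.6] 42.3
collar 0.62 [485.0, 233.0] 1148 ztop 0.0272 rect [ 349.5 -294.9] [62.5 86. ] 13.0 circ [ 349.5 -295. ] 48.2
sleeve 0.7 [144.0, 236.0] 592 ztop 0.0523 rect [348.6 299.2] [32.9 32.2] 77.6 circ [348.8 299.5] 17.0
sleeve 0.21 [590.0, 116.0] 3169 ztop 0.076 rect [ 545.5 -425. ] [63.9 65.3] 17.9 circ [ 545.2 -425.2] 33.2
nut 0.92 [219.0, 185.0] 738 ztop 0.0268 rect [433.6 162.5] [45.5 51.4] 43.3 circ [434.  162.9] 25.9
nut 0.73 [65.0, 90.0] 1456 ztop 0.0107 rect [572.4 403.8] [176.7  38.1] 5.9 circ [572.7 404.3] 88.7
bolt 0.76 [279.0, 151.0] 383 ztop 0.0649 rect [490.4  60. ] [18.9 18.9] 55.1 circ [489.6  60.1] 10.2
bolt 0.7 [326.0, 214.0] 393 ztop 0.0646 rect [380.2 -26.1] [19.6 18.1] 1.0 circ [380.2 -26. ] 10.1
bolt 0.56 [318.0, 171.0] 364 ztop 0.065 rect [455.9 -12.6] [17.3 18.9] 89.7 circ [455.4 -12.4] 10.2
tin 0.64 [588.0, 117.0] 3215 ztop 0.076 rect [ 544.8 -425.1] [65.5 64.8] 72.8 circ [ 545.  -425.7] 33.5
```

View pics/w2.png

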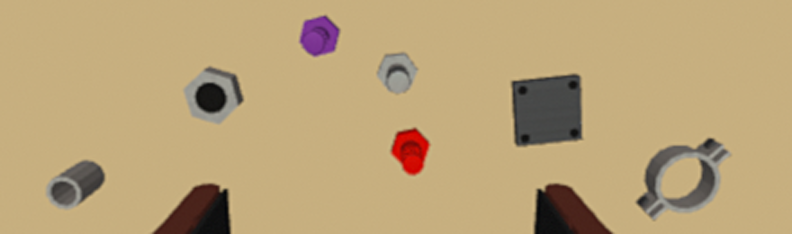

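```bash
cat >> h.py <<'E'
YAW=radians(0.25); C0=np.array([.6244,.0029])
def onboard(along,across=0.):
    return C0+along*np.array([-sin(YAW),cos(YAW)])+across*np.array([cos(YAW),sin(YAW)])
ZT=0.19
def pick(xy,a,z,open_,rel=.09):
    move_gripper(open_)
    move_ptp([*xy,max(ZT,z+.06)],q(a))
    hit=servo_line([*xy,z],q(a),rate=.2,contact_N=15)
    move_gripper(0.0); g=current_finger_gap()
    f0=np.array(current_force())
    servo_line([*xy,max(ZT,z+.06)],q(a),rate=.25)
    print("pick hit",hit,"gap",g,current_finger_gap(),"tcp",current_position().round(4),"dF",(np.array(current_force())-f0).round(2),"t",current_clock())
def place(xy,a,z,open_,up=None):
    move_ptp([*xy,max(ZT,z+.05)],q(a))
    servo_line([*xy,z+.015],q(a),rate=.2)
    hit=servo_line([*xy,z],q(a),rate=.03,contact_N=6)
    print("place hit",hit,current_position().round(4),"gap",current_finger_gap())
    move_gripper(open_)
    servo_line([*xy,max(ZT,z+.05)],q(a),rate=.2)
    print("t",current_clock())
def look(xy=(.48,0),z=.42,a=-pi/2):
    move_ptp([*xy,z],q(a)); return capture("wrist")
E
python3 - <<'E'
from h import *
pick((.4181,-.1601),radians(6.2),.003,.088)
print(current_finger_gap())
E
```

```text
pick hit False gap 0.06358124101733252 0.06359995656360176 tcp [ 0.4171 -0.1595  0.1889] dF [ 2.52  0.25 -9.86] t 9.3667
0.06359995656360176
```

```bash
python3 - <<'E'
from h import *
print(current_position().round(4)); sleep(.3); print(current_position().round(4),current_force().round(1))
place(onboard(0),YAW,.0155,.084)
c=look(); cv2.imwrite("pics/w3.png",c["image"])
for n in ["plate","board","timber","saddle"]:
    for s in silhouettes("wrist",n)[:1]:
        P=cloud(c,s["region"]); P=P[P[:,2]>-.01]
        h=np.percentile(P[:,2],95); T=P[P[:,2]>h-.005]
        r=cv2.minAreaRect((T[:,:2]*1000).astype(np.float32))
        print(n,round(s["conf"],2),np.round(s["xy"]),"ztop",h.round(4),"rect",np.round(r[0],1),np.round(r[1],1),round(r[2],1))
E
```

```text
[ 0.4171 -0.1595  0.1889]
[ 0.4175 -0.1598  0.189 ] [-0.5  0.8 -3.2]
place hit True [0.6241 0.003  0.0155] gap 0.06379694966014302
t 13.7167
plate 0.68 [311.  62.] ztop 0.0264 rect [623.6   4.3] [63.4 64.1] 0.1
board 0.83 [334.  62.] ztop 0.0145 rect [623.8   4.4] [130.2 439.2] 0.1
timber 0.66 [194.  62.] ztop 0.0597 rect [623.1 184.5] [82.7 51. ] 0.4
saddle 0.78 [424.  62.] ztop 0.0575 rect [ 624.8 -174.3] [65.3 48. ] 0.5
```

View pics/w3.png

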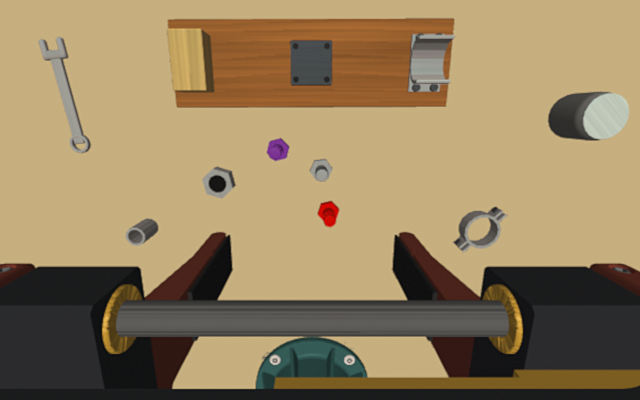

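Plate sits centred to within 0.3 mm of the board in the same view, and square. This calibrates the wrist bias at about (−0.4, +1.4) mm. Next the nut.

```bash
python3 - <<'E'
from h import *
pick((.4343,.1610),radians(-17),.004,.07)
sleep(.1)
place(onboard(-.09),YAW,.0165,.064)
E
```

```text
pick hit False gap 0.04573752460998312 0.04614721793919777 tcp [0.4332 0.1607 0.1888] dF [ 1.01 -0.3  -9.82] t 19.3667
place hit True [ 0.6246 -0.0871  0.0165] gap 0.045782524672142874
t 23.65
```

Gap 46 mm, so the nut was held across its flats. Now the grey bolt.

```bash
python3 - <<'E'
from h import *
pick((.4562,-.0138),0.,.021,.046)
sleep(.1)
place(onboard(.09),YAW,.0335,.04)
c=look(); cv2.imwrite("pics/w4.png",c["image"])
for n in ["plate","nut","bolt","collar","sleeve"]:
    for s in silhouettes("wrist",n)[:3]:
        P=cloud(c,s["region"]); P=P[P[:,2]>-.01]
        h=np.percentile(P[:,2],95); T=P[P[:,2]>h-.005]
        r=cv2.minAreaRect((T[:,:2]*1000).astype(np.float32)); ci=cv2.minEnclosingCircle((T[:,:2]*1000).astype(np.float32))
        print(n,round(s["conf"],2),np.round(s["xy"]),"ztop",h.round(4),"rect",np.round(r[0],1),np.round(r[1],1),round(r[2],1),np.round(ci[0],1))
        if n=="collar":
            T=P[P[:,2]>.006];d=T[:,:2]-np.array(ci[0])/1000; k=np.hypot(*d.T)>.036; d=d[k]; a=np.arctan2(d[:,1],d[:,0]); print("ear axis",degrees(np.angle(np.exp(2j*a).mean())/2),k.sum())
            for sgn in (1,-1):
                kk=d@[.7,-.7]*sgn>0; print(d[kk].mean(0),kk.sum())
E
```

```text
pick hit False gap 0.01939659148131135 0.019524922711047363 tcp [ 0.4552 -0.0136  0.189 ] dF [ 1.65 -0.2  -9.1 ] t 27.2667
place hit True [0.6237 0.093  0.0335] gap 0.019723923356720918
t 31.025
plate 0.75 [143. 232.] ztop 0.0522 rect [348.5 299.1] [31.9 32.5] 50.7 [348.5 299.4]
plate 0.7 [312.  61.] ztop 0.0264 rect [624.    4.3] [62.2 64. ] 0.1 [624.2   4.6]
plate 0.57 [65. 89.] ztop 0.0106 rect [573.6 402.1] [177.5  38.9] 7.0 [574.1 400.9]
nut 0.67 [368.  61.] ztop 0.0383 rect [624.9 -85.3] [51.3 45.4] 89.7 [624.9 -85.6]
bolt 0.95 [327. 216.] ztop 0.0645 rect [380.8 -26.3] [19.7 18.1] 84.3 [380.5 -26.1]
bolt 0.93 [278. 148.] ztop 0.0649 rect [489.7  60.1] [18.8 18.5] 0.3 [489.9  60.2]
bolt 0.68 [252.  62.] ztop 0.0768 rect [622.9  93.4] [18.1 18.9] 83.6 [623.   93.9]
collar 0.59 [483. 236.] ztop 0.0273 rect [ 350.1 -295.2] [64.1 82.7] 81.1 [ 350.2 -294. ]
ear axis -43.94110620323965 207
[ 0.0314092  -0.02732771] 107
[-0.02828699  0.0304316 ] 100
sleeve 0.61 [142. 232.] ztop 0.0522 rect [348.3 298.7] [30.9 32.4] 54.1 [348.6 299.3]
```

View pics/w4.png

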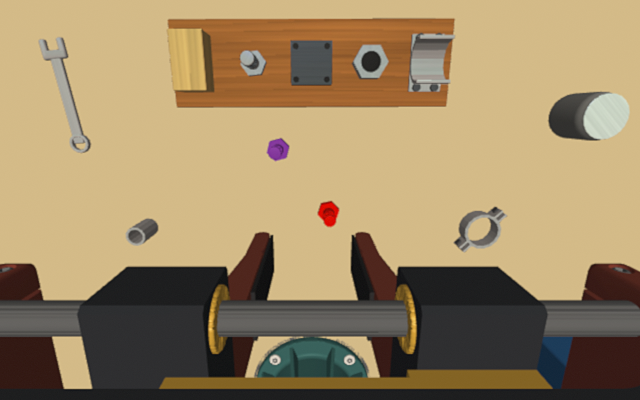

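Row so far, measured relative to the plate in this view: nut at −89.9 mm, bolt at +89.3 mm and upright. Bolt (252,62), plate (312,61), nut (370,61). Next the collar.

```bash
python3 - <<'E'
from h import *
pick((.3508,-.2963),radians(46),.004,.084)
sleep(.1)
place(onboard(0),YAW,.0285,.078)
c=look(); cv2.imwrite("pics/w5.png",c["image"])
P=cloud(c); P=P[(abs(P[:,0]-.6238)<.045)&(abs(P[:,1]-.0044)<.055)&(P[:,2]>.047)&(P[:,2]<.06)]
ci=cv2.minEnclosingCircle((P[:,:2]*1000).astype(np.float32)); print(len(P),ci)
r=P[abs(P[:,1]-.0044)<.02]*1000; print("x",r[:,0].min(),r[:,0].max(),"y",P[:,1].min(),P[:,1].max())
E
```

```text
pick hit False gap 0.061601272510900446 0.06176914256236711 tcp [ 0.35   -0.2954  0.1889] dF [ 1.69  1.97 -8.27] t 38.4667
place hit True [0.6242 0.003  0.0287] gap 0.06167184198524459
t 42.9083
615 ((623.1427001953125, 6.220108985900879), 47.42036437988281)
x 593.9102174103867 654.4018582055093 y -0.040885017937275184 0.05330724882202018
```

View pics/w5.png

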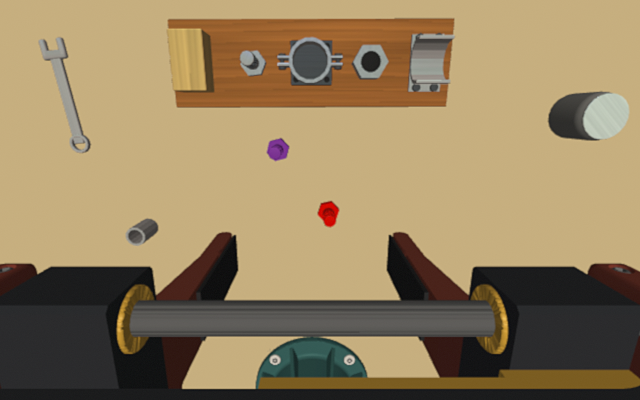

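Collar is on the plate with its ears along the row, perhaps 1.8 mm off in y. A closer look will settle that.

```bash
cat > near.py <<'E'
from h import *
import sys
c=look((.56,0.003),.27); cv2.imwrite(sys.argv[1],c["image"])
P=cloud(c)*1000; 
S=lambda x0,x1,y0,y1,z0,z1:P[(P[:,0]>x0)&(P[:,0]<x1)&(P[:,1]>y0)&(P[:,1]<y1)&(P[:,2]>z0)&(P[:,2]<z1)]
from scipy.optimize import least_squares
R=S(585,665,-40,50,48,56); d=R[:,:2]-[624,4.4]
R=R[abs(d[:,1])<27]  # leave ears out
f=least_squares(lambda p:np.maximum(0,abs(np.hypot(R[:,0]-p[0],R[:,1]-p[1])-28.5)-2.5),[624,5],loss="soft_l1"); print("ring",f.x,f.cost,len(R))
E_=S(585,665,-50,60,44,56); print("ring y ends",E_[:,1].min(),E_[:,1].max())
L=S(580,670,-40,50,20,30); r=cv2.minAreaRect(L[:,:2].astype(np.float32)); print("plate",r)
T=S(560,690,150,230,56,62); print("timber",cv2.minAreaRect(T[:,:2].astype(np.float32)))
N=S(590,660,-125,-50,34,42); print("nut",cv2.minAreaRect(N[:,:2].astype(np.float32)))
B=S(590,660,70,120,70,82); print("bolt",cv2.minEnclosingCircle(B[:,:2].astype(np.float32)))
V=S(600,650,-20,30,68,82); 
if len(V): print("sleeve",cv2.minEnclosingCircle(V[:,:2].astype(np.float32)),np.median(V[:,2]))
print(current_clock())
E
python3 near.py pics/w6.png
```

```text
ring [624.37482547   5.34014529] 0.24527865915990166 631
ring y ends -42.3945538505746 52.89760773518463
plate ((624.53369140625, 3.8356361389160156), (63.21727752685547, 64.00096893310547), 0.0691090002655983)
timber ((623.2301025390625, 183.5980987548828), (83.58893585205078, 50.614315032958984), 0.14655958116054535)
nut ((624.5745239257812, -86.06482696533203), (44.49413299560547, 52.9481201171875), 0.05404572933912277)
bolt ((623.8632202148438, 93.33436584472656), 10.223785400390625)
45.1
```

View pics/w6.png

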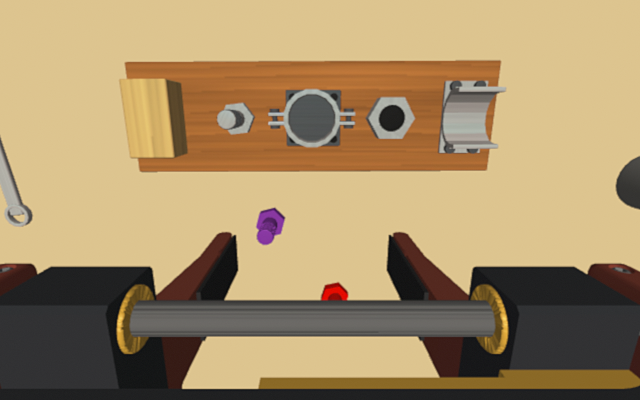

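The collar is about 1.5 mm from the plate centre and leaves a 10 mm gap for the sleeve, so it stays. Next the sleeve, gripped high so the fingers clear the collar rim.

```bash
python3 - <<'E'
from h import *
pick((.3492,.2976),0.,.031,.06)
sleep(.1)
place(onboard(.0007),YAW,.0555,.05)
E
python3 near.py pics/w7.png
```

```text
pick hit False gap 0.03236639570237411 0.03215041892410035 tcp [0.3484 0.2971 0.189 ] dF [ 0.96 -0.43 -7.79] t 49.2667
place hit True [0.6242 0.0036 0.0554] gap 0.03175278007093021
t 53.475
ring [624.82348059   5.39086235] 238.8698247585549 649
ring y ends -42.07019669016788 53.04670197720856
plate ((623.8519287109375, 3.8074188232421875), (62.86727523803711, 64.16912841796875), 0.1322830319404602)
timber ((623.5413818359375, 183.59750366210938), (83.1409683227539, 50.537906646728516), 0.08137620985507965)
nut ((624.5424194335938, -85.91020202636719), (52.48424530029297, 45.48893356323242), 89.74642944335938)
bolt ((624.0093383789062, 93.29235076904297), 10.144689559936523)
sleeve ((623.7067260742188, 4.767950534820557), 16.370010375976562) 74.73426979026272
54.9167
```

View pics/w7.png

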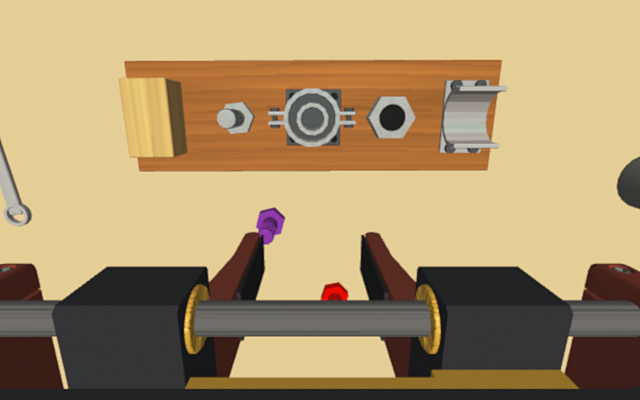

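The sleeve stands centred in the collar at (312,118), with its top at 74.7 mm (expected 74). Last check is the bystanders, then I hand in.

```bash
python3 - <<'E'
from h import *
move_ptp([.42,0.0,.40],q(-pi/2))
c=capture("scene")
cv2.imwrite("pics/final.png",c["image"])
for n in ["tin","spanner"]:
    s=silhouettes("scene",n)[0]; P=cloud(c,s["region"]); h=np.percentile(P[:,2],95); T=P[P[:,2]>h-.006]
    print(n,s["conf"],cv2.minAreaRect((T[:,:2]*1000).astype(np.float32)))
print(current_clock(),current_force())
E
```

```text
tin 0.88 ((547.72314453125, -427.6280822753906), (66.37091064453125, 63.3041877746582), 33.612937927246094)
spanner 0.72 ((575.3553466796875, 401.76763916015625), (179.79055786132812, 37.0911865234375), 4.483659744262695)
55.85 [-0.27479195  1.15238237 -0.2724175 ]
```

View pics/final.png

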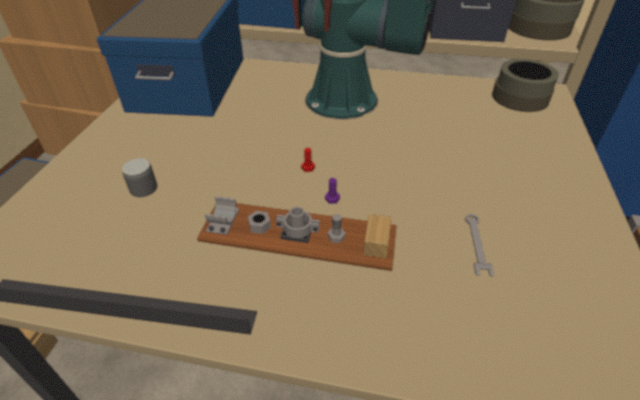

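The scene view shows the full row: saddle (222,215), nut (259,222), plate with collar and sleeve (298,225), bolt (336,230), timber (377,235). The tin, spanner, and red and purple bolts are where they were.

```bash
python3 -c "
from bench import *
close_job(); print(current_clock())"
```

```text
the job is handed in; nothing more can be done
the job is handed in; nothing more can be done
```

The pipe-support kit is set out in its row on the board, and I handed the job in at about 56 s of the 117 s allowed. I placed the plate, nut, grey bolt, collar and sleeve in that order, and the gripper is clear of everything.

My last wrist-camera checks showed:
- **Plate:** flat and square, within about 1 mm of the board's centre.
- **Nut:** flat, 89.7 mm from the plate centre on the saddle side (target 90 mm).
- **Bolt:** upright on its head, 89.5 mm from the plate centre on the timber side (target 90 mm).
- **Collar:** flat on the plate, but about 1.5 mm off its centre along the row. I left it, because that is small and the sleeve still has about 10 mm of clearance.
- **Sleeve:** upright inside the collar and standing on the plate, about 1 mm from the plate centre.
- **Bystanders:** the tin and spanner read within about 2 mm of where they started, which is the camera error. In the final picture the red and purple bolts are where they were.

The three cameras disagreed with each other by up to about 4 mm. I averaged them for the gripping positions and judged each placing relative to the board and plate within a single view.

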